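# Turn the drained oven tray over under the glass shelf and load a stone core

## Task

The oven tray has drained upside down on the mat under the low glass shelf. Turn it right way up there, without pulling it out from under the shelf, laying it down gently rather than letting it fall; then stand the dark stone core upright in it, setting it down gently, so that it can go to dry. Do not knock the shelf, and leave the pale core, the beaker and the bottles on the shelf where they are.

Things in the scene. Friction and masses are not known exactly. Their poses are not given: they have to be found in the camera images.
- rack: Fixed rack with a clear glass shelf 680 mm wide (y), 180 deep (x). Origin: on the bench under the middle of the shelf's FRONT edge (robot side); x points away from the robot, y left, z up. Rubber draining mat 3 mm thick under it, x -80 to 190, y +-280. Brackets hang 16 mm below the glass at y = +-325, uprights at x = 165, y = +-325
- tray_mid (a point): Centre of the open aluminium oven tray: 160 (its x) by 110 (its y) by 44 mm high, about 0.36 kg, walls and base 3 mm, rim bead standing out 1.5 mm. Starts upside down on the mat, its -x side 45 to 70 mm out in front of the shelf edge. x points away from the robot, y to the handle, z out of its base: up while upside down, down once right way up. Centre 22 mm above the mat either way up
- tray_bar (a point): Middle of the tray's only handle: round bar, 8 mm thick, 144 mm long along tray x, 100 mm from tray_mid along tray y, 22 mm above the mat either way up. Gap to the tray wall 41 mm; 8 mm rods at x = +-72 join it to the wall. The tray can swing on the bar held in gripper pads. Bar to opposite end: 155 mm. Stood on that end (44 mm wide) the tray fits under the glass and can tip on over. Axes as tray_mid
- dark_core_mid (a point): Centre of the dark, nearly black stone core: upright cylinder 50 mm in diameter, 100 mm high, about 0.5 kg, standing on the bench in front of the rack's left or right end; z up its axis
- pale_core_mid (a point): Centre of the pale sandstone core, the same size, standing at the other end: leave it
- deck: The glass shelf itself, fixed, same origin and axes as the rack: glass from x 0 to 180 mm, underside 180 mm and top 188 mm above the bench
- tray: The oven tray: origin in the middle of its rim plane (22 mm from tray_mid towards the open side), axes as tray_mid
- dark_core: The dark core, origin at the centre of its foot
- beaker: Glass beaker, 72 mm in diameter, 90 mm high, standing right of the rack, origin under its foot: leave it
- blue_bottle: Blue bottle, 60 mm in diameter, 125 mm high, on the glass shelf, left half, origin under its foot: leave it
- amber_jar: Amber jar, 64 mm in diameter, 85 mm high, on the glass shelf, right half, origin under its foot: leave it
Things that resemble listed ones, but are neither listed nor needed, are in the scene too. Several things look just like the tray: the one meant starts farthest from the robot's base.

How it is judged:
By the outcome, as a careful person would: the job done as asked, in the order asked, and still so for the second after the job is handed in, with the robot touching nothing.
It also fails if it takes over 72 s, if anything falls off the work surface, if the arm or the gripper's body presses on something with over 40 N, if the wrist force passes 120 N, or if a joint passes its speed limit or range.

## Robot

A 6-joint arm with a two-finger parallel gripper is mounted at the origin on the work surface. World frame = base frame: x ahead of the robot, y to its left, z up, the work surface at z = 0. Lengths are in m, angles in rad, forces in N, time in s.
With the tool pointing down it reaches from about 0.3 to 0.875 m from the base axis. Payload 6.4 kg.
Tool frame: the origin (TCP) lies between the finger pads; the fingertips stand ctrl.tip_extent ahead of it and the grasp point (between the pads) is the TCP (ctrl.tip_extent is the distance from the TCP to the fingertips, in m); z points along the fingers, y is the line along which they close (so a half turn about z gives the same grasp; the last joint's range is limited). The gripper opens to 85 mm and grips with 20 to 120 N. Pads are 22 mm wide; open, the fingers measure 114 mm over their backs; the gripper's body (76 mm by 85 mm) begins 54 mm behind the grasp point. The pads swing forward as they close: fully open they stand 13 mm farther back than shut.
Start: joints at [-0.206, 0.181, 1.607, -0, 1.354, -0.206], TCP at [0.575, 0, 0.25] pointing down, gripper open.
Joint ranges: [-2.99, 2.99], [-0.89, 2.07], [0.3, 2.58], [-1.14, 4.28], [0, 2.63], [-3.12, 3.12]. Speed limits (rad/s): [2.57, 2.57, 3.01, 3.14, 3.14, 3.14].

## Interface

Orientations are given as a unit quaternion [w, x, y, z].
In Python, from bench import ctrl gives the robot as it stands.
- The arm moves only by the tool send_rows, never from a script. Its arguments are lists of equal length, an entry for each row: "dr": the turn, a rotation vector about the tool's x, y, z in units of 6 degrees (1.0 is 6 degrees), a list of three; "xyz": the shift along the tool's x, y, z in cm, a list of three; "jaw": the opening in per cent of the stroke, from 0 (shut) to 100 (fully open). In form: {"dr": [[wx, wy, wz], ...], "xyz": [[dx, dy, dz], ...], "jaw": [jaw, ...]}. A call has exactly 8 rows; each row is the pose to reach, as a shift and turn from the pose commanded when the call began, along the tool's axes at that moment; what a row does not reach only later rows make up. A row lasts 1/8 s, in which the tool goes at most 62.5 mm and 10.7 degrees, less where a joint would pass 70% of its speed; a pose out of reach is approached as far as the arm can. A call with a gripper value outside its range is refused whole. The fingers move at their own pace and stop on an object; the grip force is fixed at half the most. Time passes only in rows, so rows that repeat a pose let the fingers close, or fill a call up. It gives the time, the measured TCP pose, the force, the opening and the grip force at its end, in the units of the state.
- ctrl.get_obs(): the state, without advancing time (a new reading comes with each control period).
- ctrl.camera(name): name is "scene" or "side" or "wrist"; returns the picture (400x640x3 uint8, red, green, blue); there is no depth.
- ctrl.calibration(name): a dict with "camera_matrix" (3x3 intrinsics, pixels), "world_from_camera" (4x4, takes a point from camera to world coordinates). Camera axes: x right, y up, looking along -z (the intrinsics and any distortion apply to the point x, -y, -z); pixel columns grow to the right and rows downward; lengths in m; the calibration is good to about 2 mm. A picture is of the moment at which its call begins: read the wrist's pose just before it. calibration takes no time and is no camera call; for the wrist camera it gives the pose at the moment of the call.
- ctrl.hand_in(): hands the job in; it is judged then, once.
The state is a dict: "time_s": time; "q": joint angles; "dq": joint speeds; "joint_efforts": joint torques, N m; "eef_pos": TCP position; "eef_rot": TCP orientation; "wrist_force": force on the tool from outside, world axes, zero at the start; "torque": the same for the moment, N m; "opening": opening from 0.0 (shut) to 1.0 (fully open); "grasp_force": force on a finger pad.
Only numpy, scipy, OpenCV 4.12 (cv2) and the standard library are available. Lean on these libraries where they do the work, as an engineer would, in place of code of your own. Each camera call takes 0.05 s, during which the arm holds its last target. There are 200 camera calls.

## Working session

There is one attempt and no reset: what is moved stays moved. The work goes in short steps, Python scripts to look and compute and a tool call to move; the robot and the scene stay as the last step left them, time stands still between calls to the robot, and variables do not carry over. Pictures are saved under pics/ and viewed, at most 10 in all, crops included, and the job is handed in when it is done.

Besides the shell and the picture viewer there is one more tool, called after "Request:" as name(argument=value, ...) on one line, values as JSON. send_rows: Moves the arm, as the interface text tells. Its arguments: {"type":"object","properties":{"dr":{"type":"array","items":{"type":"array","items":{"type":"number"}}},"xyz":{"type":"array","items":{"type":"array","items":{"type":"number"}}},"jaw":{"type":"array","items":{"type":"number"}}},"required":["dr","xyz","jaw"]}

```bash
mkdir -p pics; ls
python3 - <<'E'
from bench import ctrl
import cv2,numpy as np
np.set_printoptions(precision=4,suppress=True)
o=ctrl.get_obs();print(o, ctrl.tip_extent)
for n in("scene","side","wrist"):
    c=ctrl.calibration(n);print(n,{k:np.array(v) for k,v in c.items()})
    cv2.imwrite(f"pics/{n}0.png",ctrl.camera(n)[:,:,::-1])
E
```

```text
pics
{'time_s': 0.0, 'q': array([-0.2063,  0.1816,  1.608 , -0.    ,  1.3538, -0.2063]), 'dq': array([-0.0011,  0.0006, -0.0015,  0.0001, -0.0003,  0.0004]), 'joint_efforts': array([  0.0003, -44.4869, -35.1341,  -0.0003,   0.0091,   0.    ]), 'eef_pos': array([0.5745, 0.0001, 0.2494]), 'eef_rot': array([-0.0007,  0.7071,  0.7071, -0.0005]), 'wrist_force': array([ 0.0174,  0.1005, -0.4816]), 'torque': array([ 0.0208, -0.0092,  0.0241]), 'grasp_force': 0.0, 'opening': 1.0003191919506773} 0.019
scene {'camera_matrix': array([[453.4905,   0.    , 312.0428],
       [  0.    , 453.4905, 193.4931],
       [  0.    ,   0.    ,   1.    ]]), 'world_from_camera': array([[-0.7833,  0.5869, -0.2046,  0.2074],
       [-0.6215, -0.7434,  0.2471,  0.3455],
       [-0.0071,  0.3208,  0.9471,  1.5322],
       [ 0.    ,  0.    ,  0.    ,  1.    ]])}
side {'camera_matrix': array([[370.0625,   0.    , 319.6179],
       [  0.    , 370.0625, 205.1565],
       [  0.    ,   0.    ,   1.    ]]), 'world_from_camera': array([[ 0.8626,  0.3355, -0.3785,  0.0548],
       [-0.5054,  0.5411, -0.6722, -0.8546],
       [-0.0207,  0.7712,  0.6363,  0.914 ],
       [ 0.    ,  0.    ,  0.    ,  1.    ]])}
wrist {'camera_matrix': array([[342.4371,   0.    , 315.4341],
       [  0.    , 342.4371, 199.7552],
       [  0.    ,   0.    ,   1.    ]]), 'world_from_camera': array([[ 1.    ,  0.0009, -0.    ,  0.5744],
       [-0.0008,  0.9554,  0.2952,  0.0758],
       [ 0.0003, -0.2952,  0.9555,  0.3724],
       [ 0.    ,  0.    ,  0.    ,  1.    ]])}
```

View pics/scene0.png

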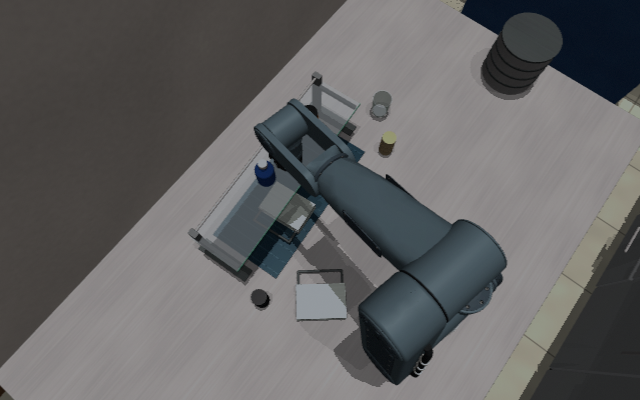

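View pics/side0.png

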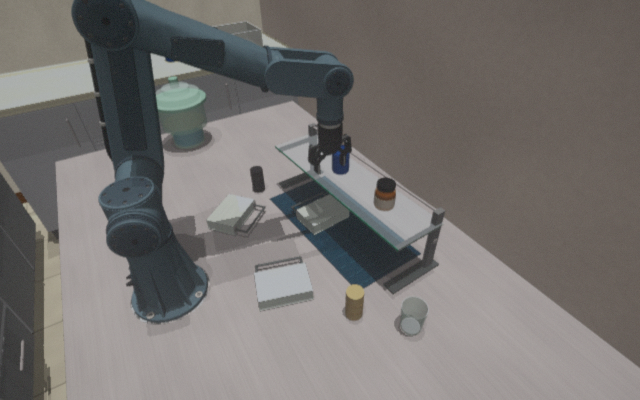

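Run:
```python
import cv2,numpy as np
a=cv2.imread("pics/scene0.png")[170:320,180:380];b=cv2.imread("pics/side0.png")[150:300,200:400]
w=cv2.imread("pics/wrist0.png")
A=cv2.resize(a,(400,300),interpolation=cv2.INTER_CUBIC);B=cv2.resize(b,(400,300),interpolation=cv2.INTER_CUBIC)
W=cv2.resize(w,(480,300))
cv2.imwrite("pics/c0.png",np.vstack([np.hstack([A,B]),np.hstack([W,np.zeros((300,320,3),np.uint8)])]))
```

```text
(no output)
```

View pics/c0.png

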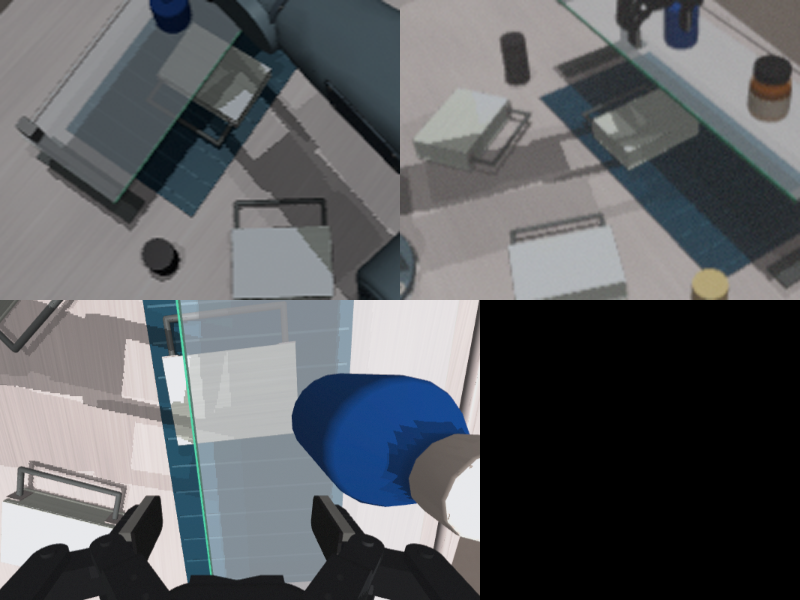

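```bash
cat > h.py <<'E'
from bench import ctrl
import cv2,numpy as np
from scipy.spatial.transform import Rotation as R
np.set_printoptions(precision=3,suppress=True)
def ray(c,px,z):
    K=np.array(c["camera_matrix"]);T=np.array(c["world_from_camera"])
    d=np.linalg.solve(K,[px[0],px[1],1]);d=T[:3,:3]@[d[0],-d[1],-d[2]]
    return T[:3,3]+d*(z-T[2,3])/d[2]
def snap(n,f):
    c=ctrl.calibration(n);im=ctrl.camera(n)[:,:,::-1].copy();cv2.imwrite(f"pics/{f}.png",im);return c,im
def state():
    o=ctrl.get_obs();q=o["eef_rot"];return o,np.array(o["eef_pos"]),R.from_quat([q[1],q[2],q[3],q[0]])
def tilt(th,yaw): # closing along rack y, pointing forward-down, th from vertical
    c,s=np.cos(th),np.sin(th)
    return R.from_euler("z",yaw)*R.from_matrix(np.array([[c,0,s],[0,-1,0],[s,0,-c]]).T)
def rel(p,r,pt,rt): # dr (6deg units), xyz cm
    return (r.inv()*rt).as_rotvec()/np.radians(6), r.inv().apply(np.array(pt)-p)*100
E
python3 - <<'E'
from h import *
c=ctrl.calibration("wrist"); s=ctrl.calibration("scene"); d=ctrl.calibration("side")
f=lambda x,y:(x/.75,(y-300)/.75)
print("tray corners",[ray(c,f(*p),.047) for p in[(163,357),(295,342),(299,433),(178,445)]])
print("bar",[ray(c,f(*p),.027) for p in[(165,320),(285,303)]])
print("glass edge",[ray(c,f(*p),.188) for p in[(178,300),(212,573)]])
print("tray side cam", [ray(d,(200+(x-400)/2,150+y/2),.047) for x,y in[(593,122),(630,140),(698,120)]])
print("glass edge scene",[ray(s,(180+x/2,170+y/2),.188) for x,y in[(117,198),(243,28)]])
print("glass edge side",[ray(d,p,.188) for p in[(276,149),(409,245)]])
print("dark top", ray(s,(260,296),.1), ray(d,(257,170),.1))
print("pale top", ray(s,(390,137),.1), ray(d,(355,292),.1))
print("bottles", ray(d,(340,168),.188), ray(d,(384,205),.188))
E
```

```text
tray corners [array([0.487, 0.091, 0.047]), array([0.643, 0.108, 0.047]), array([ 0.656, -0.002,  0.047]), array([ 0.497, -0.018,  0.047])]
bar [array([0.487, 0.135, 0.027]), array([0.633, 0.153, 0.027])]
glass edge [array([0.537, 0.119, 0.188]), array([ 0.553, -0.095,  0.188])]
tray side cam [array([0.483, 0.077, 0.047]), array([ 0.515, -0.001,  0.047]), array([ 0.647, -0.018,  0.047])]
glass edge scene [array([0.522, 0.315, 0.188]), array([ 0.544, -0.009,  0.188])]
glass edge side [array([0.515, 0.289, 0.188]), array([ 0.607, -0.362,  0.188])]
dark top [0.435 0.335 0.1  ] [0.44  0.323 0.1  ]
pale top [ 0.433 -0.359  0.1  ] [ 0.435 -0.361  0.1  ]
bottles [0.651 0.051 0.188] [ 0.655 -0.191  0.188]
```

Run:
```python
from h import *
d=ctrl.calibration("side")
print("tray2/3", [ray(d,(200+(x-400)/2,150+y/2),.03) for x,y in[(416,155),(470,165),(530,110),(475,140),(510,235),(602,220),(625,285)]])
o,p,r=state()
yaw=np.radians(6.1)
for nm,pt,th in [("retreat",(.45,.05,.25),20),("pre",(.50,.138,.14),40),("pre2",(.510,.139,.10),40)]:
    print(nm,*rel(p,r,pt,tilt(np.radians(th),yaw)))
```

```text
tray2/3 [array([0.183, 0.18 , 0.03 ]), array([0.256, 0.106, 0.03 ]), array([0.406, 0.189, 0.03 ]), array([0.286, 0.163, 0.03 ]), array([ 0.253, -0.079,  0.03 ]), array([ 0.391, -0.126,  0.03 ]), array([ 0.36 , -0.256,  0.03 ])]
retreat [-2.451  2.72  13.828] [  4.99  -12.46   -0.024]
pre [-4.878  5.42  13.364] [13.787 -7.445 10.971]
pre2 [-4.878  5.42  13.364] [13.886 -6.439 14.97 ]
```

Request:
send_rows(dr=[[0, 0, 0], [0, 0, 1.5], [-0.4, 0.4, 3], [-1, 1.1, 4.5], [-1.6, 1.8, 6], [-2.2, 2.5, 7.6], [-2.8, 3.1, 9.2], [-3.4, 3.8, 10.8]], xyz=[[0, -4, 0], [1, -8, 0], [3, -11, 0], [5, -12, 0], [7, -12, 0], [9, -12, 0], [11, -11.5, 1], [12.5, -11, 2]], jaw=[60, 40, 35, 35, 35, 35, 35, 35])

```text
time_s: 1.15
eef_pos: [0.465, 0.1254, 0.2303]
eef_rot: [-0.014, 0.947, 0.202, 0.248]
wrist_force: [0.7, 0.2, 0.0]
opening: 0.347
grasp_force: 0.0
```

Run:
```python
from h import *
o,p,r=state();print(o["time_s"],o["q"],o["opening"],p)
print(*rel(p,r,(.50,.138,.13),tilt(np.radians(40),np.radians(6.1))))
```

```text
1.15 [-0.095 -0.353  2.219  0.236  0.815  0.933] 0.3472634707665558 [0.465 0.125 0.23 ]
[-1.008  1.795  2.731] [-1.521 -0.532 10.574]
```

Request:
send_rows(dr=[[-0.2, 0.4, 0.6], [-0.4, 0.8, 1.2], [-0.6, 1.2, 1.8], [-0.8, 1.5, 2.3], [-1, 1.8, 2.73], [-1, 1.8, 2.73], [-1, 1.8, 2.73], [-1, 1.8, 2.73]], xyz=[[-0.3, -0.1, 2.1], [-0.6, -0.2, 4.2], [-0.9, -0.3, 6.3], [-1.2, -0.4, 8.4], [-1.5, -0.5, 10.6], [-1.5, -0.5, 10.6], [-1.5, -0.5, 10.6], [-1.5, -0.5, 10.6]], jaw=[35, 35, 35, 35, 35, 35, 35, 35])

```text
time_s: 2.15
eef_pos: [0.5009, 0.1372, 0.1312]
eef_rot: [-0.018, 0.938, 0.053, 0.341]
wrist_force: [0.0, -0.5, -0.5]
opening: 0.348
grasp_force: 0.0
```

Run:
```python
from h import *
o,p,r=state();print(o["time_s"],o["q"],o["opening"],p)
c,im=snap("wrist","w1");print(np.array(c["world_from_camera"]))
```

```text
2.15 [-0.006 -0.089  2.336  0.36   0.213  1.126] 0.34822343027467123 [0.501 0.137 0.131]
[[ 0.112  0.916 -0.386  0.479]
 [-0.994  0.103 -0.042  0.135]
 [ 0.001  0.388  0.922  0.274]
 [ 0.     0.     0.     1.   ]]
```

View pics/w1.png

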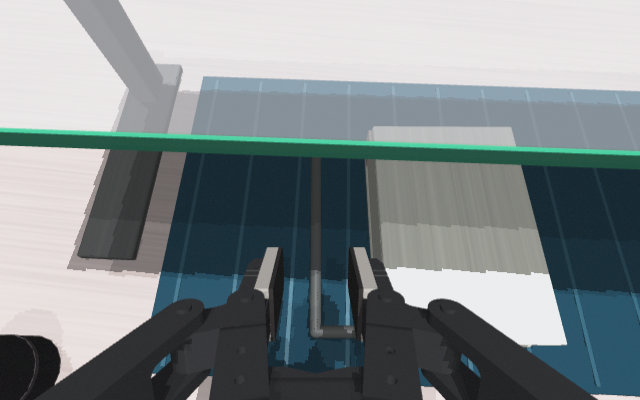

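Run:
```python
from h import *
c=ctrl.calibration("wrist")
print("corner top, bar at y160", ray(c,(317,332),.027),ray(c,(316,270),.027),ray(c,(316,165),.027))
print("glass bottom edge",ray(c,(100,142),.180),ray(c,(316,151),.180),ray(c,(600,163),.180), "top", ray(c,(316,143),.188))
print("tray front corners",ray(c,(563,344),.047),ray(c,(398,344),.047), "mat left front",ray(c,(152,310),.003),ray(c,(205,77),.003))
```

```text
corner top, bar at y160 [0.487 0.135 0.027] [0.528 0.14  0.027] [0.613 0.149 0.027]
glass bottom edge [0.531 0.21  0.18 ] [0.535 0.141 0.18 ] [0.541 0.053 0.18 ] top [0.533 0.141 0.188]
tray front corners [ 0.496 -0.015  0.047] [0.485 0.085 0.047] mat left front [0.489 0.26  0.003] [0.714 0.273 0.003]
```

Run:
```python
from h import *
o,p,r=state()
for z in (.13,.08,.029): print(*rel(p,r,(.506,.1375,z),tilt(np.radians(30),np.radians(6.1))))
```

```text
[-0.019 -1.662  0.059] [0.32  0.026 0.42 ]
[-0.019 -1.662  0.059] [-2.892  0.016  4.252]
[-0.019 -1.662  0.059] [-6.168  0.006  8.161]
```

Request:
send_rows(dr=[[0, -0.8, 0], [0, -1.66, 0.06], [0, -1.66, 0.06], [0, -1.66, 0.06], [0, -1.66, 0.06], [0, -1.66, 0.06], [0, -1.66, 0.06], [0, -1.66, 0.06]], xyz=[[0.3, 0, 0.4], [0.3, 0, 0.4], [-1.3, 0, 2.3], [-2.9, 0, 4.2], [-4.5, 0, 6.2], [-5.6, 0, 7.5], [-6.2, 0, 8.2], [-6.2, 0, 8.2]], jaw=[35, 35, 35, 35, 35, 35, 35, 35])

```text
time_s: 3.2
eef_pos: [0.5058, 0.1377, 0.0276]
eef_rot: [-0.015, 0.965, 0.052, 0.258]
wrist_force: [0.1, 0.6, 1.5]
opening: 0.349
grasp_force: 0.0
```

Run:
```python
from h import *
o,p,r=state();print(o["time_s"],o["q"],o["opening"],p,o["wrist_force"])
print(*rel(p,r,(.506,.1375,.029),tilt(np.radians(30),np.radians(6.1))))
```

```text
3.2 [0.009 0.228 2.229 0.301 0.171 1.19 ] 0.34948155274358206 [0.506 0.138 0.028] [0.07  0.594 1.525]
[-0.02   0.008 -0.001] [ 0.086  0.018 -0.107]
```

Close the jaw on the bar, then check.

Request:
send_rows(dr=[[0, 0, 0], [0, 0, 0], [0, 0, 0], [0, 0, 0], [0, 0, 0], [0, 0, 0], [0, 0, 0], [0, 0, 0]], xyz=[[0, 0, 0], [0, 0, 0], [0, 0, 0], [0, 0, 0], [0, 0, 0], [0, 0, 0], [0, 0, 0], [0, 0, 0]], jaw=[20, 5, 0, 0, 0, 0, 0, 0])

```text
time_s: 4.2
eef_pos: [0.5053, 0.1378, 0.0273]
eef_rot: [-0.015, 0.965, 0.052, 0.258]
wrist_force: [-2.2, 0.5, 4.9]
opening: 0.062
grasp_force: 58.8
```

Request:
send_rows(dr=[[0, 0, 0], [0, 0, 0], [0, 0, 0], [0, 0, 0], [0, 0, 0], [0, 0, 0], [0, 0, 0], [0, 0, 0]], xyz=[[0.1, 0, -0.2], [0.1, -1, -0.2], [0.1, -2.5, -0.2], [0.1, -4, -0.2], [0.1, -5.5, -0.2], [0.1, -7, -0.2], [0.1, -8, -0.2], [0.1, -8, -0.2]], jaw=[0, 0, 0, 0, 0, 0, 0, 0])

```text
time_s: 5.2
eef_pos: [0.4952, 0.2176, 0.0287]
eef_rot: [-0.015, 0.965, 0.052, 0.256]
wrist_force: [-0.5, 0.7, -2.1]
opening: 0.065
grasp_force: 58.7
```

Run:
```python
from h import *
o,p,r=state();print(o["time_s"],o["q"],o["opening"],p,o["wrist_force"],o["torque"])
c,im=snap("wrist","w2")
```

```text
5.2 [ 0.227  0.266  2.17  -0.297  0.197  1.966] 0.06536006162709052 [0.495 0.218 0.029] [-0.469  0.681 -2.056] [0.106 0.472 0.104]
```

View pics/w2.png

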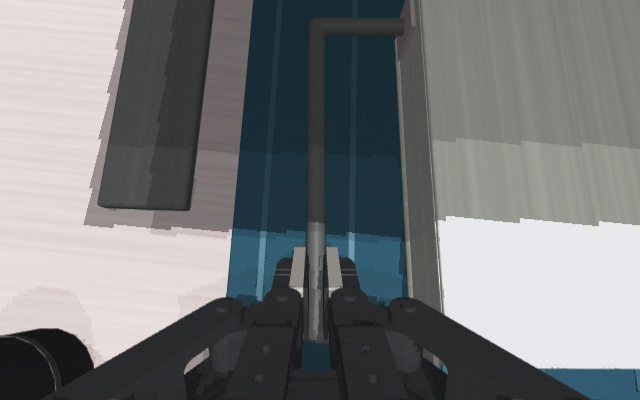

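```bash
cat > arc.py <<'E'
from h import *
import sys
def bar(phi): # deg -> (u,h) from rim pivot, mm
    f=np.radians(phi)
    if phi<=90:
        a=np.arctan2(22,156.5)+f;L=np.hypot(22,156.5);return np.array([-L*np.cos(a),L*np.sin(a)])
    g=f-np.pi/2;return np.array([44-22*np.cos(g)+155*np.sin(g),155*np.cos(g)+22*np.sin(g)])
xd=np.array([np.cos(np.radians(6.1)),np.sin(np.radians(6.1))])
start=np.array([.4952,.2176])
def tcp(phi,lift=0,back=0):
    b=bar(phi)-bar(0);u=b[0]/1e3;h=b[1]/1e3
    return np.array([*(start+u*np.array([xd[1],-xd[0]])-back*xd),.0273+h+lift])
if __name__=="__main__":
    o,p,r=state();print(o["time_s"],o["q"],p,o["wrist_force"],o["torque"],np.degrees(np.arcsin(r.as_matrix()[0,2])))
    th=float(sys.argv[1])
    for s in sys.argv[2:]:
        v=list(map(float,s.split(',')))
        d,x=rel(p,r,tcp(*v),tilt(np.radians(th),np.radians(6.1)));print(s,d.round(2),x.round(1))
E
python3 arc.py 32 5 10 15 20 25 31 38 45
```

```text
5.25 [ 0.226  0.266  2.171 -0.296  0.197  1.965] [0.495 0.217 0.029] [-1.162  1.872 -1.099] [0.159 0.507 0.002] 29.571250202766556
5 [-0.02  0.37  0.01] [ 0.6  0.2 -1.1]
10 [-0.02  0.37  0.01] [ 1.3  0.6 -2.2]
15 [-0.02  0.37  0.01] [ 1.9  1.1 -3.3]
20 [-0.02  0.37  0.01] [ 2.5  1.7 -4.4]
25 [-0.02  0.37  0.01] [ 3.1  2.3 -5.4]
31 [-0.02  0.37  0.01] [ 3.8  3.3 -6.6]
38 [-0.02  0.37  0.01] [ 4.5  4.6 -7.8]
45 [-0.02  0.37  0.01] [ 5.1  6.1 -8.9]
```

Request:
send_rows(dr=[[0, 0, 0], [0, 0, 0], [0, 0, 0], [0, 0, 0], [0, 0, 0], [0, 0, 0], [0, 0, 0], [0, 0, 0]], xyz=[[0.6, 0.2, -1.1], [1.3, 0.6, -2.2], [1.9, 1.1, -3.3], [2.5, 1.7, -4.4], [3.1, 2.3, -5.4], [3.8, 3.3, -6.6], [4.5, 4.6, -7.8], [5.1, 6.1, -8.9]], jaw=[0, 0, 0, 0, 0, 0, 0, 0])

```text
time_s: 6.25
eef_pos: [0.5016, 0.1557, 0.1313]
eef_rot: [-0.015, 0.965, 0.051, 0.256]
wrist_force: [-0.0, -0.1, -3.5]
opening: 0.067
grasp_force: 58.5
```

```bash
python3 arc.py 29.6 45 51 57 63 69 75 80 85 90
python3 - <<'E'
from h import *
a=snap("scene","s3")[1][150:310,200:400];b=snap("side","d3")[1][130:290,220:420]
cv2.imwrite("pics/c3.png",cv2.resize(np.hstack([a,b]),(800,320),interpolation=cv2.INTER_CUBIC))
E
```

```text
6.25 [ 0.059 -0.037  2.204  0.059  0.457  1.478] [0.502 0.156 0.131] [-0.014 -0.062 -3.45 ] [0.201 0.735 0.041] 29.53063842417482
45 [-0.03 -0.02 -0.01] [ 0.  -0.1 -0. ]
51 [-0.03 -0.02 -0.01] [ 0.5  1.3 -0.8]
57 [-0.03 -0.02 -0.01] [ 0.9  2.7 -1.5]
63 [-0.03 -0.02 -0.01] [ 1.2  4.3 -2. ]
69 [-0.03 -0.02 -0.01] [ 1.4  5.9 -2.4]
75 [-0.03 -0.02 -0.01] [ 1.6  7.5 -2.7]
80 [-0.03 -0.02 -0.01] [ 1.6  8.9 -2.8]
85 [-0.03 -0.02 -0.01] [ 1.6 10.2 -2.8]
90 [-0.03 -0.02 -0.01] [ 1.5 11.6 -2.7]
```

View pics/c3.png

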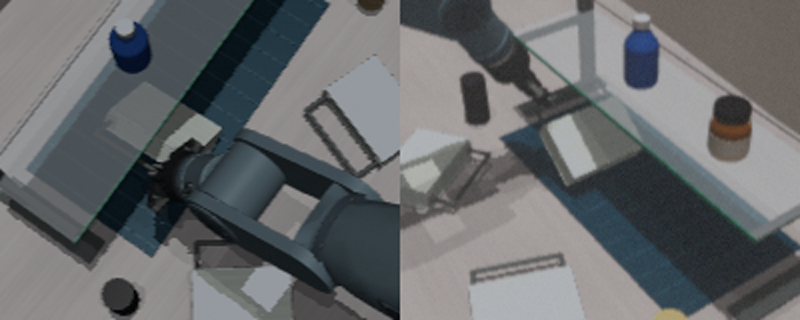

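Request:
send_rows(dr=[[0, 0, 0], [0, 0, 0], [0, 0, 0], [0, 0, 0], [0, 0, 0], [0, 0, 0], [0, 0, 0], [0, 0, 0]], xyz=[[0.5, 1.3, -0.8], [0.9, 2.7, -1.5], [1.2, 4.3, -2], [1.4, 5.9, -2.4], [1.6, 7.5, -2.7], [1.6, 8.9, -2.8], [1.6, 10.2, -2.8], [1.6, 10.2, -2.8]], jaw=[0, 0, 0, 0, 0, 0, 0, 0])

```text
time_s: 7.35
eef_pos: [0.5128, 0.0544, 0.1628]
eef_rot: [-0.015, 0.965, 0.051, 0.256]
wrist_force: [0.7, 0.7, -3.9]
opening: 0.068
grasp_force: 58.9
```

```bash
python3 arc.py 29.6 85 90 95
python3 - <<'E'
from h import *
a=snap("wrist","w4")[1];b=snap("side","d4")[1][130:290,220:420]
cv2.imwrite("pics/c4.png",np.hstack([cv2.resize(a,(400,250)),cv2.resize(b,(400,250),interpolation=cv2.INTER_CUBIC)]))
E
```

```text
7.35 [-0.223 -0.14   2.217  0.297  0.59   1.035] [0.513 0.054 0.163] [ 0.702  0.671 -3.93 ] [ 0.232  0.805 -0.024] 29.56291507085941
85 [-0.02 -0.03 -0.02] [-0.   0.1 -0. ]
90 [-0.02 -0.03 -0.02] [-0.1  1.4  0.1]
95 [-0.02 -0.03 -0.02] [-0.1  2.8  0.1]
```

View pics/c4.png

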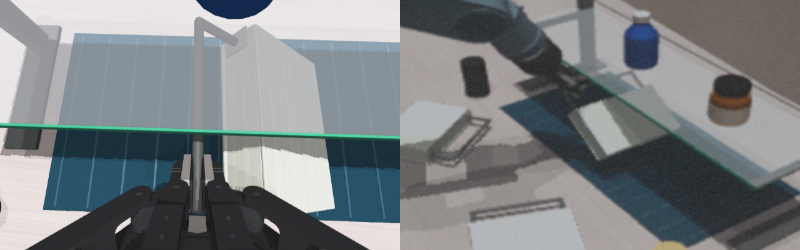

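Run:
```python
from h import *
o,p,r=state();c=ctrl.calibration("wrist");K=np.array(c["camera_matrix"]);T=np.array(c["world_from_camera"])
a=np.radians(6.1);xd=np.array([np.cos(a),np.sin(a),0]);u=np.array([np.sin(a),-np.cos(a),0])
for nm,px,off in [("front far base",(533,336),-.026),("rear far base",(504,104),.134),("rear handle-side base",(411,40),.134)]:
    d=np.linalg.solve(K,[*px,1]);d=T[:3,:3]@[d[0],-d[1],-d[2]];q=p+off*xd
    X=T[:3,3]+d*((q-T[:3,3])@xd)/(d@xd); v=X-p+np.array([0,0,.0023]); U,H=v@u,v[2]
    # ideal: far base corner from bar: 155 along tray, 22 normal ; near: 45,22
    n=155 if "far" in nm else 45
    print(nm,U*1e3,H*1e3,"dist",np.hypot(U,H)*1e3,"phi",np.degrees(np.arctan2(-H,U)+np.arctan2(22,n)))
```

```text
front far base 111.88732933486531 -41.73424810272216 dist 119.41742724740045 phi 28.53398334270747
rear far base 145.2069296372952 -96.04366271989682 dist 174.09605843712745 phi 41.560037786461166
rear handle-side base 53.633957736124 -22.31034214948857 dist 58.089179622952 phi 48.63954520956361
```

Run:
```python
from h import *
o,p,r=state();c=ctrl.calibration("wrist");K=np.array(c["camera_matrix"]);T=np.array(c["world_from_camera"])
a=np.radians(6.1);xd=np.array([np.cos(a),np.sin(a),0]);u=np.array([np.sin(a),-np.cos(a),0])
for px in [(315,30),(315,34),(315,38)]:
    d=np.linalg.solve(K,[*px,1]);d=T[:3,:3]@[d[0],-d[1],-d[2]]
    for off in(.126,):
        X=T[:3,3]+d*((p+off*xd-T[:3,3])@xd)/(d@xd);v=X-p;print(px,v@u*1e3,v[2]*1e3)
g=cv2.imread("pics/w4.png");cv2.imwrite("pics/w4c.png",cv2.resize(g[0:400,250:590],(510,600)))
```

```text
(315, 30) -0.36916819464836464 -6.491441551767174
(315, 34) -0.3835052002003143 -9.426594461947325
(315, 38) -0.3983229172333844 -12.460161346900616
```

View pics/w4c.png

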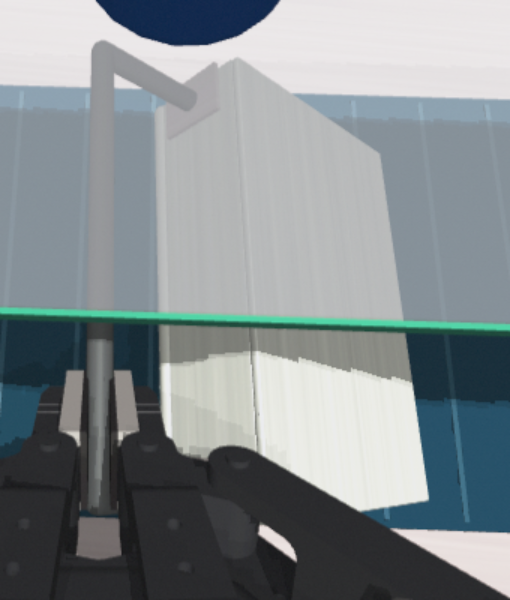

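```bash
cat > fit.py <<'E'
from h import *
from scipy.optimize import least_squares
def fit(c,p,pts,x0,free=4):
    K=np.array(c["camera_matrix"]);T=np.array(c["world_from_camera"])
    def proj(X):
        v=(np.array(X)-T[:3,3])@T[:3,:3];v=v*[1,-1,-1];w=v@K.T;return w[:,:2]/w[:,2:]
    P=np.array([t[1] for t in pts]);M=np.array([t[0] for t in pts])
    B=R.from_euler("z",6.1,degrees=True)
    def res(s):
        phi,pit,yaw,off,dz=s
        Q=B*R.from_euler("zy",[yaw,pit],degrees=True)*R.from_euler("x",phi,degrees=True)
        X=p+[0,0,dz]+Q.apply((M-[0,100,0])/1e3-[off,0,0]);return np.append((proj(X)-P).ravel(),[pit/3,yaw/3,(off+.054)*300,(dz+.0023)*700])
    return least_squares(res,x0)
E
python3 - <<'E'
from fit import *
o,p,r=state();c=ctrl.calibration("wrist")
pts=[((80,-55,22),(503,102)),((80,55,22),(408,41)),((-80,-55,22),(535,333)),((72,100,0),(319,31))]
f=fit(c,p,pts,[50,2,0,-.054,-.0023]);print(f.x,f.fun.round(1))
E
```

```text
[37.999  2.391 -0.833 -0.054 -0.004] [-1.   1.2  0.3 -4.9 -0.1  1.   0.3  2.8  0.8 -0.3 -0.1 -1.5]
```

Request:
send_rows(dr=[[0, 0, 0], [1.1, 0, 0.65], [2.2, 0, 1.3], [3.4, 0, 1.95], [4.5, 0, 2.6], [5.6, 0, 3.2], [6.7, 0, 3.85], [7.5, 0, 4.3]], xyz=[[0.3, 0, -0.5], [0.3, 0, -0.5], [0.3, 0, -0.5], [0.3, 0, -0.5], [0.3, 0, -0.5], [0.3, 0, -0.5], [0.3, 0, -0.5], [0.3, 0, -0.5]], jaw=[0, 0, 0, 0, 0, 0, 0, 0])

```text
time_s: 8.45
eef_pos: [0.5142, 0.054, 0.1696]
eef_rot: [-0.435, 0.873, -0.066, 0.209]
wrist_force: [0.4, 0.9, -4.4]
opening: 0.068
grasp_force: 59.1
```

Run:
```python
from h import *
o,p,r=state();print(o["time_s"],o["q"],p,o["wrist_force"],o["torque"]);print(r.as_matrix())
c,im=snap("wrist","w5");cv2.imwrite("pics/c5.png",np.hstack([cv2.resize(im,(480,300)),cv2.resize(snap("side","d5")[1][130:290,220:390],(319,300))]))
```

```text
8.45 [-0.687  0.199  2.122  1.044  1.306  0.474] [0.514 0.054 0.17 ] [ 0.446  0.917 -4.368] [-0.798  0.653 -0.077]
[[ 0.904  0.066  0.422]
 [-0.297 -0.612  0.733]
 [ 0.307 -0.788 -0.534]]
```

View pics/c5.png

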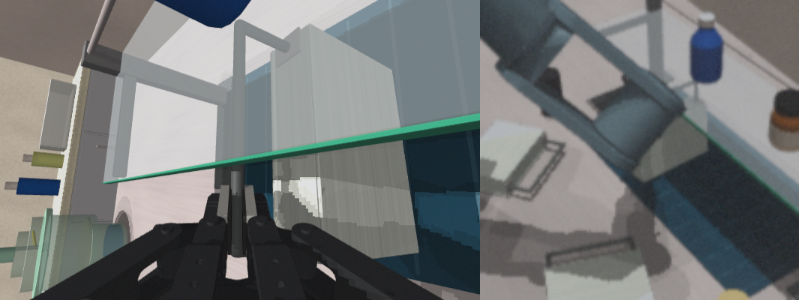

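Run:
```python
from fit import *
o,p,r=state();c=ctrl.calibration("wrist")
pts=[((80,-55,22),(524,93)),((80,55,22),(413,36)),((-80,-55,22),(556,340)),((72,100,0),(320,37))]
f=fit(c,p,pts,[85,2,0,-.054,-.0023]);print(f.x,f.fun.round(1))
```

```text
[86.332 -0.619 -0.27  -0.045 -0.004] [-2.5  0.9  2.6 -3.   1.1  0.7 -0.9  0.8 -0.2 -0.1  2.6 -1. ]
```

Request:
send_rows(dr=[[0, 0, 0], [0, 0, 0], [0, 0, 0], [0, 0, 0], [0, 0, 0], [0, 0, 0], [0, 0, 0], [0, 0, 0]], xyz=[[-0.05, 0.12, 0.08], [-0.09, 0.24, 0.16], [-0.12, 0.32, 0.21], [-0.15, 0.39, 0.27], [-0.18, 0.47, 0.32], [-0.18, 0.47, 0.32], [-0.18, 0.47, 0.32], [-0.18, 0.47, 0.32]], jaw=[0, 0, 0, 0, 0, 0, 0, 0])

```text
time_s: 9.55
eef_pos: [0.5135, 0.0556, 0.165]
eef_rot: [-0.436, 0.873, -0.065, 0.209]
wrist_force: [-6.4, -0.5, 6.7]
opening: 0.069
grasp_force: 59.9
```

Request:
send_rows(dr=[[0, 0, 0], [0, 0, 0], [0, 0, 0], [0, 0, 0], [0, 0, 0], [0, 0, 0], [0, 0, 0], [0, 0, 0]], xyz=[[0, 0, 0], [0, 0, 0], [0, 0, 0], [0, 0, 0], [0, 0, 0], [0, 0, 0], [0, 0, 0], [0, 0, 0]], jaw=[8, 10, 12, 14, 16, 18, 18, 18])

```text
time_s: 10.55
eef_pos: [0.5137, 0.0549, 0.1638]
eef_rot: [-0.435, 0.873, -0.066, 0.209]
wrist_force: [0.8, -0.7, -0.2]
opening: 0.181
grasp_force: 0.2
```

Run:
```python
from h import *
o,p,r=state();print(o["time_s"],o["q"],o["opening"],p,o["wrist_force"])
c,im=snap("wrist","w6")
cv2.imwrite("pics/c6.png",np.hstack([cv2.resize(im[:300,200:600],(400,300)),cv2.resize(snap("side","d6")[1][130:290,220:433],(400,300),interpolation=cv2.INTER_CUBIC)]))
rt=R.from_euler("z",6.1,degrees=True)*R.from_euler("x",-30,degrees=True)*R.from_euler("z",-6.1,degrees=True)*tilt(np.radians(30),np.radians(6.1))
print(*rel(p,r,p,rt))
# yellow-ish/white pixel extent of tray, gray brightness profile along row
```

```text
10.55 [-0.686  0.212  2.124  1.048  1.297  0.46 ] 0.1807695175062336 [0.514 0.055 0.164] [ 0.839 -0.652 -0.227]
[-11.849   0.014  -6.804] [0. 0. 0.]
```

Run:
```python
from fit import *
o,p,r=state();c=ctrl.calibration("wrist")
a=cv2.imread("pics/w5.png");b=cv2.imread("pics/w6.png")
pts=[]
for m,(x,y) in [((80,-55,22),(524,93)),((80,55,22),(413,36)),((-80,-55,22),(556,340)),((72,100,0),(320,37))]:
    t=a[y-18:y+18,x-18:x+18];y0,x0=max(0,y-48),x-48
    s=cv2.matchTemplate(b[y0:y+48,x0:x+48],t,cv2.TM_CCOEFF_NORMED);_,v,_,l=cv2.minMaxLoc(s)
    q=(x0+l[0]+18,y0+l[1]+18);print((x,y),q,round(v,2));pts.append((m,q))
f=fit(c,p,pts,[88,0,0,-.05,-.004]);print(f.x,f.fun.round(1))
```

```text
(524, 93) (526, 90) 0.99
(413, 36) (421, 30) 0.98
(556, 340) (553, 338) 0.99
(320, 37) (315, 23) 0.73
[86.459 -0.568 -1.94  -0.048 -0.   ] [-0.8 -0.4 -2.7 -5.7 -0.8  1.5  4.1  4.2 -0.2 -0.6  1.9  1.3]
```

Request:
send_rows(dr=[[0, 0, 0], [-0.7, 0, -0.4], [-2, 0, -1.15], [-3.3, 0, -1.9], [-4.6, 0, -2.65], [-5.9, 0, -3.4], [-7.2, 0, -4.15], [-8.3, 0, -4.8]], xyz=[[-0.12, 0.32, 0.21], [-0.12, 0.32, 0.21], [-0.12, 0.32, 0.21], [-0.12, 0.32, 0.21], [-0.12, 0.32, 0.21], [-0.12, 0.32, 0.21], [-0.12, 0.32, 0.21], [-0.12, 0.32, 0.21]], jaw=[18, 18, 18, 18, 18, 18, 18, 18])

```text
time_s: 11.65
eef_pos: [0.5138, 0.0553, 0.1603]
eef_rot: [0.034, 0.962, 0.067, 0.261]
wrist_force: [-0.4, -1.9, -0.8]
opening: 0.182
grasp_force: 0.2
```

Run:
```python
from h import *
o,p,r=state();print(o["time_s"],o["q"],o["opening"],p,o["wrist_force"])
rt=R.from_euler("z",6.1,degrees=True)*R.from_euler("x",-30,degrees=True)*R.from_euler("z",-6.1,degrees=True)*tilt(np.radians(30),np.radians(6.1))
print(*rel(p,r,(.5137,.0549,.160),rt))
```

```text
11.65 [-0.15  -0.129  2.219  0.091  0.522  1.216] 0.18161818168284727 [0.514 0.055 0.16 ] [-0.353 -1.94  -0.76 ]
[-3.517 -0.026 -1.98 ] [-0.028  0.032  0.025]
```

Request:
send_rows(dr=[[0, 0, 0], [-1.2, 0, -0.7], [-2.4, 0, -1.35], [-3.5, 0, -2], [-3.5, 0, -2], [-3.5, 0, -2], [-3.5, 0, -2], [-3.5, 0, -2]], xyz=[[0, 0.2, 0], [0, 0.2, 0], [0, 0.2, 0], [0, 0.2, 0], [0, 0.2, 0], [0, 0.2, 0], [0, 0.2, 0], [0, 0.2, 0]], jaw=[18, 18, 18, 18, 14, 10, 5, 0])

```text
time_s: 12.65
eef_pos: [0.5135, 0.052, 0.1595]
eef_rot: [0.233, 0.929, 0.116, 0.262]
wrist_force: [0.6, 0.0, -2.8]
opening: 0.073
grasp_force: 58.3
```

Request:
send_rows(dr=[[0, 0, 0], [0, 0, 0], [0, 0, 0], [0, 0, 0], [0, 0, 0], [0, 0, 0], [0, 0, 0], [0, 0, 0]], xyz=[[0, 0, 0], [0, 0, 0], [0, 0, 0], [0, 0, 0], [0, 0, 0], [0, 0, 0], [0, 0, 0], [0, 0, 0]], jaw=[0, 0, 0, 0, 0, 0, 0, 0])

```text
time_s: 13.65
eef_pos: [0.5139, 0.0529, 0.16]
eef_rot: [0.234, 0.929, 0.117, 0.263]
wrist_force: [-0.6, -0.2, -2.1]
opening: 0.073
grasp_force: 58.4
```

Run:
```python
from h import *
o,p,r=state();print(o["time_s"],o["q"],o["opening"],p,o["wrist_force"],o["torque"])
c,im=snap("wrist","w7")
cv2.imwrite("pics/c7.png",np.hstack([cv2.resize(im,(480,300)),cv2.resize(snap("side","d7")[1][130:290,220:390],(319,300))]))
```

```text
13.65 [ 0.13  -0.005  2.189 -0.924  0.584  2.147] 0.07327378833540839 [0.514 0.053 0.16 ] [-0.573 -0.182 -2.065] [ 0.263  0.578 -0.006]
```

View pics/c7.png

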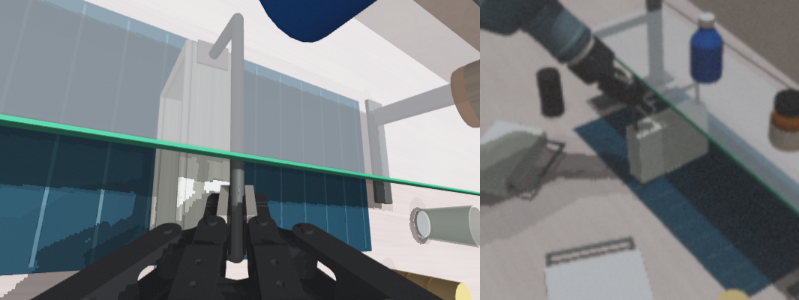

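```bash
cat > over.py <<'E'
from h import *
import sys
S=np.array([.5139,.0529,.160])
def pose(g,roll,lift=0):
    a=np.radians(g);du=(22-22*np.cos(a)+155*np.sin(a))/1e3;dh=(155*np.cos(a)+22*np.sin(a)-155)/1e3
    Z=R.from_euler("z",6.1,degrees=True);back=.006*min(1,g/60)
    return S+Z.apply([-back,-du,dh+lift]),Z*R.from_euler("x",roll,degrees=True)*Z.inv()*tilt(np.radians(29.6),np.radians(6.1))
o,p,r=state();print(o["time_s"],o["q"],p,o["wrist_force"],o["torque"])
for s in sys.argv[1:]:
    v=list(map(float,s.split(',')));d,x=rel(p,r,*pose(*v));print(s,d.round(2),x.round(2),pose(*v)[0])
E
python3 over.py 0,-30 5,-25 10,-20 15,-15 20,-10 25,-5 30,0 35,5 40,10
```

```text
13.75 [ 0.13  -0.005  2.189 -0.924  0.584  2.147] [0.514 0.053 0.16 ] [-0.253 -0.844 -1.54 ] [ 0.263  0.595 -0.055]
0,-30 [-0.05 -0.08 -0.01] [-0. -0. -0.] [0.514 0.053 0.16 ]
5,-25 [ 0.67 -0.08  0.41] [-0.33  1.24  0.46] [0.515 0.039 0.161]
10,-20 [ 1.4  -0.08  0.82] [-0.71  2.44  1.  ] [0.516 0.026 0.161]
15,-15 [ 2.12 -0.07  1.24] [-1.14  3.57  1.64] [0.517 0.012 0.16 ]
20,-10 [ 2.84 -0.07  1.65] [-1.61  4.63  2.36] [ 0.518 -0.001  0.158]
25,-5 [ 3.57 -0.07  2.07] [-2.13  5.61  3.16] [ 0.519 -0.015  0.155]
30,0 [ 4.29 -0.07  2.48] [-2.7   6.5   4.03] [ 0.519 -0.027  0.15 ]
35,5 [ 5.01 -0.07  2.89] [-3.3   7.3   4.96] [ 0.52  -0.04   0.145]
40,10 [ 5.74 -0.07  3.31] [-3.93  8.    5.95] [ 0.521 -0.052  0.138]
```

Request:
send_rows(dr=[[0.7, 0, 0.41], [1.4, 0, 0.82], [2.12, 0, 1.24], [2.84, 0, 1.65], [3.57, 0, 2.07], [4.29, 0, 2.48], [5.01, 0, 2.89], [5.74, 0, 3.31]], xyz=[[-0.33, 1.24, 0.46], [-0.71, 2.44, 1], [-1.14, 3.57, 1.64], [-1.6, 4.63, 2.36], [-2.13, 5.6, 3.16], [-2.7, 6.5, 4.03], [-3.3, 7.3, 4.96], [-3.93, 8, 5.95]], jaw=[0, 0, 0, 0, 0, 0, 0, 0])

```text
time_s: 14.75
eef_pos: [0.5231, -0.0548, 0.1404]
eef_rot: [-0.097, 0.962, 0.03, 0.255]
wrist_force: [-2.5, -2.8, 4.0]
opening: 0.069
grasp_force: 59.4
```

```bash
python3 over.py 40,10 44,8 48,6 52,4 56,2 60,0 64,0 68,0 72,0
python3 - <<'E'
from h import *
snap("wrist","w8");snap("side","d8")
E
```

```text
14.75 [-0.599 -0.01   2.168  0.675  0.781  0.469] [ 0.523 -0.055  0.14 ] [-2.529 -2.791  4.002] [-0.564  0.39  -0.171]
40,10 [ 0.01 -0.11  0.03] [-0.3  -0.28  0.17] [ 0.521 -0.052  0.138]
44,8 [-0.27 -0.11 -0.14] [-0.56  0.72  0.54] [ 0.522 -0.061  0.132]
48,6 [-0.56 -0.11 -0.3 ] [-0.85  1.68  0.96] [ 0.522 -0.069  0.125]
52,4 [-0.85 -0.11 -0.47] [-1.18  2.61  1.44] [ 0.523 -0.078  0.118]
56,2 [-1.14 -0.11 -0.64] [-1.54  3.49  1.98] [ 0.523 -0.085  0.11 ]
60,0 [-1.43 -0.11 -0.8 ] [-1.93  4.32  2.56] [ 0.523 -0.092  0.102]
64,0 [-1.43 -0.11 -0.8 ] [-2.32  5.11  3.22] [ 0.524 -0.099  0.093]
68,0 [-1.43 -0.11 -0.8 ] [-2.73  5.84  3.92] [ 0.525 -0.104  0.083]
72,0 [-1.43 -0.11 -0.8 ] [-3.16  6.51  4.67] [ 0.525 -0.109  0.074]
```

Request:
send_rows(dr=[[-0.3, 0, -0.17], [-0.57, 0, -0.33], [-0.86, 0, -0.5], [-1.15, 0, -0.67], [-1.44, 0, -0.83], [-1.44, 0, -0.83], [-1.44, 0, -0.83], [-1.44, 0, -0.83]], xyz=[[-0.26, 1, 0.37], [-0.55, 1.96, 0.79], [-0.88, 2.89, 1.27], [-1.24, 3.77, 1.8], [-1.63, 4.6, 2.39], [-2.02, 5.39, 3.05], [-2.43, 6.1, 3.75], [-2.86, 6.8, 4.5]], jaw=[0, 0, 0, 0, 0, 0, 0, 0])

```text
time_s: 15.85
eef_pos: [0.527, -0.112, 0.0753]
eef_rot: [-0.012, 0.964, 0.052, 0.26]
wrist_force: [1.4, -4.5, 1.9]
opening: 0.07
grasp_force: 63.7
```

```bash
python3 over.py 72,0 74,0 76,0 78,0 80,0 82,0 84,0 86,0 88,0 90,0
python3 - <<'E'
from h import *
snap("wrist","w9");snap("side","d9")
E
```

```text
15.85 [-0.626  0.14   2.179  0.725  0.528  0.255] [ 0.527 -0.112  0.075] [ 1.423 -4.51   1.861] [-0.371  0.019 -0.464]
72,0 [ 0.03 -0.1   0.02] [-0.2  -0.27  0.05] [ 0.525 -0.109  0.074]
74,0 [ 0.03 -0.1   0.02] [-0.45 -0.04  0.48] [ 0.525 -0.112  0.069]
76,0 [ 0.03 -0.1   0.02] [-0.71  0.17  0.91] [ 0.526 -0.114  0.064]
78,0 [ 0.03 -0.1   0.02] [-0.96  0.36  1.35] [ 0.526 -0.116  0.059]
80,0 [ 0.03 -0.1   0.02] [-1.22  0.54  1.8 ] [ 0.526 -0.118  0.054]
82,0 [ 0.03 -0.1   0.02] [-1.49  0.7   2.25] [ 0.526 -0.119  0.048]
84,0 [ 0.03 -0.1   0.02] [-1.75  0.84  2.71] [ 0.526 -0.121  0.043]
86,0 [ 0.03 -0.1   0.02] [-2.02  0.96  3.17] [ 0.527 -0.122  0.038]
88,0 [ 0.03 -0.1   0.02] [-2.29  1.06  3.63] [ 0.527 -0.123  0.032]
90,0 [ 0.03 -0.1   0.02] [-2.56  1.15  4.1 ] [ 0.527 -0.124  0.027]
```

Request:
send_rows(dr=[[0, 0, 0], [0, 0, 0], [0, 0, 0], [0, 0, 0], [0, 0, 0], [0, 0, 0], [0, 0, 0], [0, 0, 0]], xyz=[[-0.25, 0.23, 0.43], [-0.5, 0.44, 0.86], [-0.76, 0.63, 1.3], [-1.02, 0.81, 1.75], [-1.29, 0.97, 2.2], [-1.55, 1.1, 2.66], [-1.82, 1.22, 3.12], [-1.95, 1.3, 3.35]], jaw=[0, 0, 0, 0, 0, 0, 0, 0])

```text
time_s: 16.95
eef_pos: [0.5261, -0.122, 0.0343]
eef_rot: [-0.015, 0.965, 0.052, 0.258]
wrist_force: [0.5, -2.1, 1.3]
opening: 0.07
grasp_force: 65.2
```

```bash
python3 over.py 87,0 90,0
python3 - <<'E'
from h import *
c,im=snap("wrist","w10");snap("side","d10")
hsv=cv2.cvtColor(im,cv2.COLOR_BGR2HSV)
m=((hsv[:,:,1]<60)&(hsv[:,:,2]>60)).astype(np.uint8)
for y in range(20,400,40): print(y,''.join('%d,%d,%d '%tuple(im[y,x]) for x in range(20,340,40)))
E
```

```text
16.95 [-0.65   0.253  2.169  0.858  0.474  0.084] [ 0.526 -0.122  0.034] [ 0.475 -2.071  1.321] [ 0.117  0.125 -0.327]
87,0 [-0.03 -0.06  0.01] [ 0.07  0.04 -0.05] [ 0.527 -0.122  0.035]
90,0 [-0.03 -0.06  0.01] [-0.33  0.18  0.65] [ 0.527 -0.124  0.027]
20 84,87,85 90,95,94 87,91,90 87,91,90 89,92,91 101,102,109 57,57,56 54,55,53 
60 86,89,87 120,126,125 123,129,128 118,125,122 121,128,127 84,88,87 51,41,23 50,39,22 
100 83,87,86 123,130,129 120,126,124 116,123,122 124,130,128 83,87,86 52,42,24 53,41,26 
140 82,85,84 122,127,127 123,129,127 125,131,129 125,131,130 81,84,84 49,38,21 52,39,23 
180 85,89,87 140,147,145 143,150,149 144,152,151 145,153,152 88,93,91 57,46,25 59,46,29 
220 87,91,91 142,149,147 144,152,150 143,149,147 132,140,138 87,90,89 57,44,25 58,47,27 
260 236,233,232 235,233,232 236,232,232 235,233,232 236,233,231 107,111,110 102,79,40 134,138,142 
300 236,233,232 236,233,232 236,233,232 236,233,232 203,211,209 44,42,42 73,57,29 34,34,33 
340 79,83,83 81,84,84 85,89,88 81,85,83 44,43,43 62,61,61 44,42,42 39,38,37 
380 101,78,37 101,78,37 43,41,40 48,45,45 47,46,46 33,31,32 56,55,54 38,35,33
```

Request:
send_rows(dr=[[0, 0, 0], [0, 0, 0], [0, 0, 0], [0, 0, 0], [0, 0, 0], [0, 0, 0], [0, 0, 0], [0, 0, 0]], xyz=[[-0.1, 0.04, 0.15], [-0.15, 0.08, 0.3], [-0.2, 0.11, 0.42], [-0.26, 0.13, 0.52], [-0.32, 0.15, 0.62], [-0.36, 0.15, 0.7], [-0.36, 0.15, 0.7], [-0.36, 0.15, 0.7]], jaw=[0, 0, 0, 0, 0, 0, 0, 0])

```text
time_s: 18.05
eef_pos: [0.5268, -0.1238, 0.0268]
eef_rot: [-0.014, 0.965, 0.052, 0.258]
wrist_force: [0.3, -0.8, -1.5]
opening: 0.071
grasp_force: 63.1
```

Request:
send_rows(dr=[[0, 0, 0], [0, 0, 0], [0, 0, 0], [0, 0, 0], [0, 0, 0], [0, 0, 0], [0, 0, 0], [0, 0, 0]], xyz=[[-0.05, 0, 0.08], [-0.1, 0, 0.16], [-0.1, 0, 0.16], [-0.1, 0, 0.16], [-0.1, 0, 0.16], [-0.1, 0, 0.16], [-0.1, 0, 0.16], [-0.1, 0, 0.16]], jaw=[0, 0, 0, 8, 12, 18, 25, 33])

```text
time_s: 19.05
eef_pos: [0.5271, -0.124, 0.0253]
eef_rot: [-0.014, 0.964, 0.052, 0.259]
wrist_force: [0.4, -0.9, 1.2]
opening: 0.326
grasp_force: 0.0
```

Run:
```python
from h import *
o,p,r=state();print(o["time_s"],o["q"],o["opening"],p,o["wrist_force"])
print("up: ",r.as_matrix()[2]); snap("wrist","w11")
```

```text
19.05 [-0.652  0.28   2.165  0.894  0.459  0.042] 0.32640504414292815 [ 0.527 -0.124  0.025] [ 0.393 -0.885  1.202]
up:  [ 0.5   -0.    -0.866]
```

Request:
send_rows(dr=[[0, 0, 0], [0, 0, 0], [0, 0, 0], [0, 0, 0], [0, 0, 0], [0, 0, 0], [0, 0, 0], [0, 0, 0]], xyz=[[0, 0, -1], [0, 0, -3], [0, 0, -5], [0, 0, -7.5], [0, 0, -10], [0, -1, -12.5], [0, -3, -15], [0, -5, -17]], jaw=[33, 33, 33, 33, 33, 33, 33, 33])

```text
time_s: 20.1
eef_pos: [0.4359, -0.083, 0.1731]
eef_rot: [-0.014, 0.965, 0.052, 0.258]
wrist_force: [1.1, -0.1, 0.2]
opening: 0.326
grasp_force: 0.0
```

Run:
```python
from h import *
o,p,r=state();print(o["time_s"],o["q"],p,o["wrist_force"])
c,im=snap("wrist","w12")
hsv=cv2.cvtColor(im,cv2.COLOR_BGR2HSV)
# mat = saturated blue; tray = grey low saturation region enclosed by mat
mat=((hsv[:,:,1]>70)&(hsv[:,:,0]>90)&(hsv[:,:,0]<130)).astype(np.uint8)
gl=((hsv[:,:,0]>60)&(hsv[:,:,0]<90)&(hsv[:,:,1]>120)&(hsv[:,:,2]>80)).astype(np.uint8)
ys,xs=np.nonzero(gl)
if len(xs):
    k=np.polyfit(xs,ys,1);print("green edge",k,len(xs),[ray(c,(x,np.polyval(k,x)),.184) for x in(100,300,500)])
# ascii map
ch=np.where(gl>0,'G',np.where(mat>0,'m',np.where(im.max(2)<60,'#',np.where(im.min(2)>200,'W','.'))))
for y in range(4,400,11): print('%3d '%y+''.join(ch[y,3::7]))
```

```text
20.1 [-0.731 -0.356  2.355  0.52   0.846  0.441] [ 0.436 -0.083  0.173] [ 1.128 -0.088  0.194]
green edge [ 0.032 11.24 ] 2536 [array([0.545, 0.028, 0.184]), array([ 0.551, -0.063,  0.184]), array([ 0.558, -0.153,  0.184])]
  4 ............................................................................WW..........WWW
 15 ........GGGGGGGGGGGGGGGGGG..................................................WWW........WWWW
 26 .mmmmm....................................................GGGGGGGGGGGGGGGGGG..........WWWWW
 37 .mmmmmmmmmmmmmmmmmmmmmmmmmmmm..................mmmmmmmm#...................................
 48 mmmmmmmmmmmmmmmmmmmmmmmmmmmmm..................mmmmmmmmmmmmmmmmmmmmmmmmmmmmm...#..#...WWWWW
 59 mmmmmmmmmmmmmmmmmmmmmmmmmmmmm........................#mmmmmmmmmmmmmmmmmmmmmmm...#......WWWW
 70 mmmmmmmmmmmmmmmmmmmmmmmmmmmmm..................mmmmm##mmmmmmmmmmmmmmmmmmmmmmm...#......WWWW
 81 mmmmmmmmmmmmmmmmmmmmmmmmmmmm...................mmmmm##mmmmmmmmmmmmmmmmmmmmmmm...##.....WWWW
 92 mmmmmmmmmmmmmmmmmmmmmmmmmmmm...................mmmmm##mmmmmmmmmmmmmmmmmmmmmmm...#......WWWW
103 mmmmmmmm
[... 1879 characters left out ...]
..##WWWWWWWWWWWWWWWWW.......
323 #W..WWWWWWWWWWWWWWWWW###################..........###################.WWWWWWWWWWWWWW.......
334 ..W..WWWWWWWWWWWWW.#########....########.......#...########...##########WWWWWWWWWWWW.......
345 ..W..WWWWWWWWWWW###########....########.............#######....###########WWWWWWWWWWWW.....
356 W.#W..WWWWWWWW##########W#.....########.......#..WW.#######.....#.##########WWWWWWWWWWWWWWW
367 W...W..WWWW.##########.W##.....#########.....##.....#######.....##.W##########.WWWWWWWWWWWW
378 WW..WW..W.####################.########################.####.####################WWWWWWWWWW
389 WWW..W.#####################WW##############################WW#####################WWWWWWWW
```

Run:
```python
from h import *
o,p,r=state();c=ctrl.calibration("wrist")
print("front rim L,R",ray(c,(184,205),.047),ray(c,(323,205),.047),"rear",ray(c,(205,40),.047),ray(c,(328,40),.047))
print("bar front",ray(c,(375,202),.027),"rear",ray(c,(372,55),.027))
for nm,pt,th,ps in [("mid",(.45,.12,.20),30,0),("near core",(.38,.29,.20),30,0.3)]:
    print(nm,*rel(p,r,pt,tilt(np.radians(th),ps)))
```

```text
front rim L,R [0.485 0.032 0.047] [ 0.497 -0.08   0.047] rear [0.638 0.042 0.047] [ 0.65  -0.069  0.047]
bar front [ 0.509 -0.125  0.027] rear [ 0.654 -0.112  0.027]
mid [-0.527 -0.005  0.906] [  4.434 -19.855  -0.396]
near core [ 0.907 -0.006 -1.575] [  0.019 -37.519  -2.942]
```

Run:
```python
from h import *
o,p,r=state()
print(*rel(p,r,(.39,.31,.20),tilt(np.radians(30),np.radians(6.1))))
```

```text
[-0.018 -0.005  0.025] [  1.069 -39.398  -2.335]
```

Request:
send_rows(dr=[[0, 0, 0], [0, 0, 0], [0, 0, 0], [0, 0, 0], [0, 0, 0], [0, 0, 0], [0, 0, 0], [0, 0, 0]], xyz=[[0.2, -4, -0.5], [0.4, -10, -1], [0.6, -16, -1.5], [0.8, -22, -2], [1, -28, -2.3], [1, -34, -2.3], [1, -39, -2.3], [1, -39, -2.3]], jaw=[50, 70, 85, 95, 95, 95, 95, 95])

```text
time_s: 21.15
eef_pos: [0.3902, 0.3078, 0.1974]
eef_rot: [-0.015, 0.964, 0.056, 0.258]
wrist_force: [0.0, -0.3, -0.0]
opening: 0.952
grasp_force: 0.0
```

Run:
```python
from h import *
o,p,r=state();print(o["time_s"],o["q"],p,o["opening"])
c,im=snap("wrist","w13")
ch=np.where(im.max(2)<60,'#',np.where(im.min(2)>180,'.','o'))
for y in range(4,400,11): print('%3d '%y+''.join(ch[y,3::8]))
```

```text
21.15 [ 0.56  -0.175  2.166 -0.34   0.699  2.227] [0.39  0.308 0.197] 0.951711146568393
  4 ........................................ooooo..oooooooooooo.....................
 15 .......................................ooooooo.ooooooooooooooooooooooooooooooooo
 26 ......................................oooooooooooooooooooooooooooooooooooooooooo
 37 ......................................o#oooooooooooooooooooooooooooooooooooooooo
 48 ......................................oooo##ooo##############################ooo
 59 ......................................oooo##ooo######o#####################ooooo
 70 ......................................oooo##ooo###########o##############ooooooo
 81 ......................................oooo##ooo##########################ooooooo
 92 ......................................oooo##ooo##########################ooooooo
103 ......................................oooo##ooo##########################ooooooo
114 ......................................oooo##ooo###########################oooooo
125 ......................................oooo##ooo##########################
[... 1347 characters left out ...]
....................
312 ..................####o####ooooooooooooooooooooooo.o####o####...................
323 .........o##o...###########oo.oooooooooooooooooo....###########...o##o..........
334 .......###################.ooo.ooooooooooooooooo.....###################........
345 ......###################o.oooooooooooooooooooo.......###################.......
356 ....o#####################.o...oooooooooooooooo......######################.....
367 ...########################....o####oooooo.oo##.....########################....
378 ..##########################..o#################...##########################...
389 o##############################################################################.
```

Run:
```python
from h import *
o,p,r=state();c=ctrl.calibration("wrist");im=cv2.imread("pics/w13.png")
m=(im.max(2)<150).astype(np.uint8);m[:170]=0;m[265:]=0;m[:,:200]=0;m[:,330:]=0
ys,xs=np.nonzero(m);print("blob",xs.min(),xs.max(),ys.min(),ys.max())
for y in range(178,262,6):
    q=np.nonzero(m[y])[0];print(y,(q.min(),q.max()) if len(q) else None, im[y,281])
print(ray(c,(281,210),.1),ray(c,(281,178),.1),ray(c,(250,210),.1),ray(c,(312,210),.1))
```

```text
blob 200 314 179 264
178 None [178 181 193]
184 (np.int64(262), np.int64(299)) [73 72 75]
190 (np.int64(254), np.int64(306)) [75 74 77]
196 (np.int64(250), np.int64(309)) [78 76 80]
202 (np.int64(247), np.int64(312)) [80 78 80]
208 (np.int64(246), np.int64(313)) [82 81 85]
214 (np.int64(246), np.int64(314)) [84 83 85]
220 (np.int64(246), np.int64(314)) [85 84 87]
226 (np.int64(248), np.int64(314)) [85 86 90]
232 (np.int64(252), np.int64(314)) [88 86 90]
238 (np.int64(257), np.int64(313)) [91 89 93]
244 (np.int64(259), np.int64(310)) [88 86 90]
250 (np.int64(264), np.int64(305)) [30 27 29]
256 (np.int64(269), np.int64(292)) [124 125 133]
[0.438 0.338 0.1  ] [0.462 0.341 0.1  ] [0.436 0.36  0.1  ] [0.441 0.316 0.1  ]
```

Run:
```python
from h import *
o,p,r=state();T=tilt(np.radians(30),np.radians(6.1))
for z in (.15,.075): print(*rel(p,r,np.array([.435,.338,.075])-(z-.075)*np.array([.3,.03,-1]),T))
```

```text
[-0.042  0.005  0.058] [-0.186 -2.58   5.35 ]
[-0.042  0.005  0.058] [-1.974 -2.542 12.976]
```

Request:
send_rows(dr=[[0, 0, 0], [0, 0, 0], [0, 0, 0], [0, 0, 0], [0, 0, 0], [0, 0, 0], [0, 0, 0], [0, 0, 0]], xyz=[[0, -1.5, 2], [-0.1, -2.5, 4], [-0.2, -2.5, 5.4], [-0.6, -2.5, 7.3], [-1.1, -2.5, 9.2], [-1.6, -2.5, 11.2], [-2, -2.5, 13], [-2, -2.5, 13]], jaw=[95, 95, 95, 95, 95, 95, 95, 95])

```text
time_s: 22.2
eef_pos: [0.436, 0.3324, 0.0735]
eef_rot: [-0.013, 0.965, 0.052, 0.257]
wrist_force: [-1.3, 0.1, -1.2]
opening: 0.948
grasp_force: 0.0
```

Request:
send_rows(dr=[[0, 0, 0], [0, 0, 0], [0, 0, 0], [0, 0, 0], [0, 0, 0], [0, 0, 0], [0, 0, 0], [0, 0, 0]], xyz=[[0, 0, 0], [0, 0, 0], [0, 0, 0], [0, 0, 0], [0, 0, 0], [0, 0, 0], [0, 0, 0], [0, 0, 0]], jaw=[85, 75, 65, 55, 40, 30, 30, 30])

```text
time_s: 23.2
eef_pos: [0.4374, 0.3356, 0.0767]
eef_rot: [-0.016, 0.964, 0.053, 0.26]
wrist_force: [-1.8, 3.9, 5.9]
opening: 0.562
grasp_force: 59.4
```

Run:
```python
from h import *
o,p,r=state();print(o["time_s"],o["q"],p,o["opening"],o["wrist_force"],o["torque"])
T=tilt(np.radians(30),np.radians(6.1))
t=p+[0,0,.075]
print("up",*rel(p,r,t,r),r.as_matrix()[2])
c,im=snap("wrist","w14")
m=(im.max(2)<150).astype(np.uint8)
for y in range(150,330,12): print(y,''.join(np.where(m[y,200:440:4]>0,'#','.')))
```

```text
23.2 [ 0.558  0.198  2.103 -0.564  0.414  2.49 ] [0.437 0.336 0.077] 0.5624282425138823 [-1.784  3.946  5.857] [0.546 0.11  0.289]
up [0. 0. 0.] [ 3.771 -0.023 -6.483] [ 0.503 -0.003 -0.864]
150 ................................############################
162 ...............................#############################
174 .......................................................####.
186 ............................................................
198 ............................................................
210 ............................................................
222 ....................###################.....................
234 .................##########################.................
246 ...............##############################...............
258 ...........#####################################............
270 ......##############################################........
282 .....#################################################......
294 ...######..#####################################.#######....
306 ###########################################################.
318 ############################################################
```

```bash
cat > g.py <<'E'
from h import *
import sys
o,p,r=state();print(o["time_s"],o["q"],p,o["opening"],o["wrist_force"])
for s in sys.argv[1:]: print(s,rel(p,r,list(map(float,s.split(','))),tilt(np.radians(30),np.radians(6.1)))[1].round(2),rel(p,r,p,tilt(np.radians(30),np.radians(6.1)))[0].round(2))
E
python3 g.py .437,.336,.147 .437,.30,.147 .44,.16,.147 .455,-.023,.147 .5227,-.0233,.147
```

```text
23.25 [ 0.558  0.198  2.103 -0.564  0.414  2.49 ] [0.437 0.336 0.077] 0.5663616631376243 [-2.597  2.972  5.597]
.437,.336,.147 [ 3.51 -0.07 -6.09] [-0.04 -0.03  0.02]
.437,.30,.147 [ 3.17  3.51 -6.3 ] [-0.04 -0.03  0.02]
.44,.16,.147 [ 2.12 17.46 -6.96] [-0.04 -0.03  0.02]
.455,-.023,.147 [ 1.7  35.81 -7.27] [-0.04 -0.03  0.02]
.5227,-.0233,.147 [ 7.52 36.58 -3.89] [-0.04 -0.03  0.02]
```

Request:
send_rows(dr=[[0, 0, 0], [0, 0, 0], [0, 0, 0], [0, 0, 0], [0, 0, 0], [0, 0, 0], [0, 0, 0], [0, 0, 0]], xyz=[[0.5, 0, -0.9], [1.5, 0, -2.6], [2.5, 0, -4.4], [3.3, 0, -5.8], [3.4, 1, -6.1], [3.2, 3.5, -6.3], [2.9, 7, -6.45], [2.6, 11, -6.6]], jaw=[30, 30, 30, 30, 30, 30, 30, 30])

```text
time_s: 24.25
eef_pos: [0.4366, 0.222, 0.1438]
eef_rot: [-0.014, 0.965, 0.053, 0.257]
wrist_force: [0.2, 0.3, -6.4]
opening: 0.567
grasp_force: 62.2
```

```bash
python3 g.py .44,.19,.147 .455,-.023,.147
```

```text
24.25 [ 0.281 -0.133  2.259 -0.175  0.508  1.873] [0.437 0.222 0.144] 0.5669665654490281 [ 0.223  0.271 -6.411]
.44,.19,.147 [ 0.14  3.22 -0.28] [-0.01  0.02  0.03]
.455,-.023,.147 [-0.59 24.56 -0.7 ] [-0.01  0.02  0.03]
```

Request:
send_rows(dr=[[0, 0, 0], [0, 0, 0], [0, 0, 0], [0, 0, 0], [0, 0, 0], [0, 0, 0], [0, 0, 0], [0, 0, 0]], xyz=[[0, 4, -0.2], [-0.1, 8, -0.3], [-0.2, 12, -0.4], [-0.3, 16, -0.5], [-0.4, 19.5, -0.6], [-0.5, 22.5, -0.7], [-0.6, 24.5, -0.7], [-0.6, 24.5, -0.7]], jaw=[30, 30, 30, 30, 30, 30, 30, 30])

```text
time_s: 25.25
eef_pos: [0.4551, -0.0225, 0.1472]
eef_rot: [-0.014, 0.965, 0.051, 0.258]
wrist_force: [0.3, 0.1, -6.0]
opening: 0.562
grasp_force: 62.4
```

```bash
python3 g.py .49,-.023,.140 .5227,-.0233,.138 .5227,-.0233,.11 .5227,-.0233,.086
python3 - <<'E'
from h import *
c,im=snap("wrist","w15")
hsv=cv2.cvtColor(im,cv2.COLOR_BGR2HSV)
mat=(hsv[:,:,1]>70)&(hsv[:,:,0]>90)&(hsv[:,:,0]<130)
ch=np.where(mat,'m',np.where(im.max(2)<60,'#',np.where(im.min(2)>200,'W','.')))
for y in range(4,300,9): print('%3d '%y+''.join(ch[y,3::7]))
E
```

```text
25.25 [-0.516 -0.278  2.363  0.483  0.678  0.627] [ 0.455 -0.022  0.147] 0.5618698456010955 [ 0.25   0.056 -6.044]
.49,-.023,.140 [2.64 0.42 2.35] [-0.    0.01 -0.01]
.5227,-.0233,.138 [5.36 0.8  4.14] [-0.    0.01 -0.01]
.5227,-.0233,.11 [3.96 0.8  6.57] [-0.    0.01 -0.01]
.5227,-.0233,.086 [2.76 0.8  8.65] [-0.    0.01 -0.01]
  4 .......................................................................................WWW.
 13 .......................................................................................WWW.
 22 ...........................................................................................
 31 ...........................................................................................
 40 ##...mmmmmmmmmmmmmmmmmmmmmmmmmmmmmmmm......................................................
 49 ##...mmmmmmmmmmmmmmmmmmmmmmmmmmmmmmmm....................mmmmmmmmmmmmmmmmmmmmmmmmm#........
 58 #...mmmmmmmmmmmmmmmmmmmmmmmmmmmmmmmmm....................mmmmmmmmmmmmmmmmmmmmmmmmmmmmmmm...
 67 #...mmmmmmmmmmmmmmmmmmmmmmmmmmmmmmmmm....................##.#..#mmmmmmmmmmmmmmmmmmmmmmmm...
 
[... 1698 characters left out ...]
..mmmmmmmmmmmmmmmmmmmmmmmmmm
238 mmmmmmmmmmmmmmmmmmmmmmmmmmmmmmmmmmmmm#...................mmmmmmmmmmmmmmmmmmmmmmmmmmmmmmmmmm
247 mmmmmmmmmmmmmmmmmmmmmmmmmmmmmmmmmmmmm.................mmmmmmmmmmmmmmmmmmmmmmmmmmmmmmmmmmmmm
256 mmmmmmmmmmmmmmmmmmmmmmmmmmmmmmmmmmm.....................mmmmmmmmmmmmmmmmmmmmmmmmmmmmmmmmmmm
265 WWWWWWWWWWWWWWWWWWWWWWWWWWWWWWWW##......................##mmmmmmmmmmmmmmmmmmmmmmmmmmmmmmmmm
274 WWWWWWWWWWWWWWWWWWWWWWWWWWWWWWWW#........................#.WWWWWWWWW...mmmmmmmmmmmmmmmmmmmm
283 WWWWWWWWWWWWWWWWWWWWWWWWWWWWWWW##........................##WWWWWWWWWWWWWWWWWWWWWWWWWWWWWWWW
292 WWWWWWWWWWWWWWWWWWWWWWWWWWWWWW##.......................#..##WWWWWWWWWWWWWWWWWWWWWWWWWWWWWWW
```

Run:
```python
from h import *
c=ctrl.calibration("wrist")
print(ray(c,(248,231),.047),ray(c,(404,231),.047),ray(c,(258,50),.047),ray(c,(400,50),.047))
```

```text
[0.486 0.031 0.047] [ 0.497 -0.08   0.047] [0.633 0.045 0.047] [ 0.645 -0.07   0.047]
```

Request:
send_rows(dr=[[0, 0, 0], [0, 0, 0], [0, 0, 0], [0, 0, 0], [0, 0, 0], [0, 0, 0], [0, 0, 0], [0, 0, 0]], xyz=[[0.7, 0.1, 0.6], [1.6, 0.3, 1.4], [2.6, 0.4, 2.3], [3.6, 0.5, 3], [4.5, 0.65, 3.6], [5.1, 0.75, 4], [5.3, 0.8, 4.1], [5.3, 0.8, 4.1]], jaw=[30, 30, 30, 30, 30, 30, 30, 30])

```text
time_s: 26.3
eef_pos: [0.5227, -0.0216, 0.1388]
eef_rot: [-0.015, 0.965, 0.052, 0.258]
wrist_force: [-0.5, -0.1, -6.5]
opening: 0.561
grasp_force: 62.3
```

```bash
python3 g.py .5227,-.0233,.11 .5227,-.0233,.09 .5227,-.0233,.085 .5227,-.0233,.082
```

```text
26.3 [-0.421 -0.064  2.211  0.476  0.586  0.696] [ 0.523 -0.022  0.139] 0.5610657853152666 [-0.476 -0.064 -6.47 ]
.5227,-.0233,.11 [-1.45  0.17  2.49] [-0.02  0.    0.02]
.5227,-.0233,.09 [-2.45  0.17  4.22] [-0.02  0.    0.02]
.5227,-.0233,.085 [-2.7   0.17  4.66] [-0.02  0.    0.02]
.5227,-.0233,.082 [-2.85  0.17  4.91] [-0.02  0.    0.02]
```

Request:
send_rows(dr=[[0, 0, 0], [0, 0, 0], [0, 0, 0], [0, 0, 0], [0, 0, 0], [0, 0, 0], [0, 0, 0], [0, 0, 0]], xyz=[[-0.4, 0.1, 0.7], [-0.9, 0.15, 1.6], [-1.45, 0.15, 2.5], [-1.95, 0.15, 3.35], [-2.3, 0.15, 3.95], [-2.5, 0.15, 4.3], [-2.6, 0.15, 4.5], [-2.65, 0.15, 4.55]], jaw=[30, 30, 30, 30, 30, 30, 30, 30])

```text
time_s: 27.3
eef_pos: [0.5229, -0.0232, 0.0864]
eef_rot: [-0.014, 0.964, 0.052, 0.259]
wrist_force: [0.1, 0.3, -5.1]
opening: 0.56
grasp_force: 62.5
```

Request:
send_rows(dr=[[0, 0, 0], [0, 0, 0], [0, 0, 0], [0, 0, 0], [0, 0, 0], [0, 0, 0], [0, 0, 0], [0, 0, 0]], xyz=[[-0.03, 0, 0.05], [-0.05, 0, 0.1], [-0.08, 0, 0.14], [-0.1, 0, 0.18], [-0.13, 0, 0.22], [-0.15, 0, 0.26], [-0.15, 0, 0.26], [-0.15, 0, 0.26]], jaw=[30, 30, 30, 30, 30, 30, 30, 30])

```text
time_s: 28.3
eef_pos: [0.5227, -0.0231, 0.0833]
eef_rot: [-0.015, 0.965, 0.052, 0.258]
wrist_force: [0.2, -0.4, -5.1]
opening: 0.56
grasp_force: 62.5
```

Request:
send_rows(dr=[[0, 0, 0], [0, 0, 0], [0, 0, 0], [0, 0, 0], [0, 0, 0], [0, 0, 0], [0, 0, 0], [0, 0, 0]], xyz=[[-0.02, 0, 0.04], [-0.04, 0, 0.08], [-0.06, 0, 0.11], [-0.08, 0, 0.14], [-0.1, 0, 0.17], [-0.1, 0, 0.17], [-0.1, 0, 0.17], [-0.1, 0, 0.17]], jaw=[30, 30, 30, 30, 30, 30, 30, 30])

```text
time_s: 29.3
eef_pos: [0.5238, -0.023, 0.0827]
eef_rot: [-0.014, 0.964, 0.053, 0.26]
wrist_force: [-5.7, 3.5, 10.0]
opening: 0.561
grasp_force: 63.9
```

Request:
send_rows(dr=[[0, 0, 0], [0, 0, 0], [0, 0, 0], [0, 0, 0], [0, 0, 0], [0, 0, 0], [0, 0, 0], [0, 0, 0]], xyz=[[0.03, 0, -0.05], [0.06, 0, -0.1], [0.06, 0, -0.1], [0.06, 0, -0.1], [0.06, 0, -0.1], [0.06, 0, -0.1], [0.06, 0, -0.1], [0.06, 0, -0.1]], jaw=[30, 30, 30, 57, 62, 67, 72, 76])

```text
time_s: 30.3
eef_pos: [0.5229, -0.0233, 0.0826]
eef_rot: [-0.014, 0.964, 0.052, 0.259]
wrist_force: [-0.0, 0.0, 0.3]
opening: 0.756
grasp_force: 0.0
```

```bash
python3 g.py
python3 - <<'E'
from h import *
c,im=snap("wrist","w16")
hsv=cv2.cvtColor(im,cv2.COLOR_BGR2HSV)
mat=(hsv[:,:,1]>70)&(hsv[:,:,0]>90)&(hsv[:,:,0]<130)
ch=np.where(mat,'m',np.where(im.max(2)<60,'#',np.where(im.min(2)>200,'W','.')))
for y in range(4,400,13): print('%3d '%y+''.join(ch[y,3::8]))
E
```

```text
30.3 [-0.425  0.074  2.231  0.623  0.452  0.525] [ 0.523 -0.023  0.083] 0.7562631932363184 [-0.014  0.035  0.265]
  4 .....................................................WWWWWWWWWWWWWWWWWWWWWWWWWWW
 17 ................................................................................
 30 ................................................................................
 43 ................................................................................
 56 ................................................................................
 69 .............................WWWWWWWWWWWWWWWWWWWWWWW............................
 82 ............................WWWWWWWWWWWWWWWWWWWWWWWW............................
 95 ............................WWWWWWWWWWWWWWWWWWWWWWWW............................
108 ............................W..WWWWWWWWWWWWWWWWWWWWW............................
121 ................................................................................
134 ................................................................................
147 mmmmmmmmmmmmmmmmmmmmmmmmmmmm...................
[... 948 characters left out ...]
#.mmmmmmmmmmmmmmmmmm
303 mmmmmmmmmmmmmmmmmmmmmm.###W###.................W.###W####mmmm.mmmmmmmmmmmmmmmmmm
316 mmmmmmmmmmmmm####.mm.##.######....................#########mm.####mmmmmmmmmmmmmm
329 mmmmmmmmmmm#.################.....................#######.##########mmmmmmmmmmmm
342 mmmmmmmmm.#.#####....#######.......................#.#####...#####..##mmmmmmmmmm
355 mmmmmmmm########......###.###mmmmm#########......W###.###.....#########.mmmmmmmm
368 WWWWW.##########......###.####mm####.mmmmm..###mm..######.....#####.#####mmmmmmm
381 WWWW##.#####.###...WWW#####.##########################.##mmm.#####m########mmmmm
394 WW################WWWW..################################.WWWW##########.#####WWW
```

Request:
send_rows(dr=[[0, 0, 0], [0, 0, 0], [0, 0, 0], [0, 0, 0], [0, 0, 0], [0, 0, 0], [0, 0, 0], [0, 0, 0]], xyz=[[0, 0, -0.7], [0, 0, -2], [0, 0, -4], [0, 0, -6.5], [0, 0, -9], [0, 0, -12], [0, 0, -14], [0, 0, -14]], jaw=[78, 78, 78, 78, 78, 78, 78, 78])

```text
time_s: 31.35
eef_pos: [0.4536, -0.0315, 0.2055]
eef_rot: [-0.013, 0.964, 0.052, 0.26]
wrist_force: [-0.4, 0.6, 0.7]
opening: 0.778
grasp_force: 0.0
```

Run:
```python
from h import *
o,p,r=state();print(o["time_s"],p)
c,im=snap("wrist","w17")
m=(im.max(2)<110)
for y in range(40,290,9): print('%3d '%y+''.join(np.where(m[y,180:460:4],'#',np.where(im[y,180:460:4].min(1)>190,'W','.'))))
```

```text
31.35 [ 0.454 -0.032  0.206]
 40 ......................................................................
 49 ......................................................................
 58 ......................................................................
 67 ......................................................................
 76 ......................................................................
 85 ......................................................................
 94 ......................................................................
103 ############################..........................................
112 ####################..#......................#########################
121 ####################.##........................#.#####################
130 ####################.##........................#.#####################
139 ####################.##........................#.#####################
148 ####################.#.........................#.#####################
157 ####################.#.......#######...........#.#####################
166 #################
[... 328 characters left out ...]
W.#W###############.#####
211 .##########.######.W#WWWWW.#############WWWWWW.#W#####.#####.###.#####
220 .##########.######WW#WWWWWW.###########WWWWWWW.#W.####.#####.###.#####
229 .#########..######WW#WWWWWWWW########WWWWWWWWW.#W.####.#####.###.#####
238 ##########.#######WWW.WWWWWWWWWWWWWWWWWWWWWWWWWWW.#####......##.#.####
247 ##########.##########.################################.##########.####
256 ##########...########.##########.##########.###########...#######..#..
265 WWWWWWW.#...###############################.########.###....####..####
274 WWWWW###...#####WWWWWWWWWWWWWWWWWWWWWWWWWWWWWWWWWWWWW#####...###WWWWWW
283 WWW.##....######WW...WWWWWWWW..WWWWWWW...WWWWWWWWWWWW######...###WWWWW
```

The core's top disc stands in the tray, upright and clear of all its walls, and the robot is clear, so I hand it in.

```bash
python3 -c "
from bench import ctrl
print(ctrl.hand_in())"
```

```text
the job is handed in; nothing more can be done
None
```

The tray is right way up under the shelf, the dark core stands upright in it, and the job is handed in at about 31 s with no judgement returned; my ten picture views were used up midway, so these last steps rest on pixel and force readings.

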